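# Switch the ball sorter to its other chute and feed two balls

## Task

The seesaw gate of the ball sorter is tipped towards one of its two chutes. Press its raised end down with the shut fingertips so that it rocks over to the other side and stays there; only then push the two waiting steel balls along the feed lane with a fingertip, onto the gate, and let them roll by themselves down the newly opened chute into its bin. Nothing is grasped or lifted; leave the other things on the bench where they are.

Things in the scene. Friction and masses are not known exactly. Their poses are not given: they have to be found in the camera images.
- sorter: Fixed bench fixture of plywood and aluminium, 410 mm wide along its y, nothing on it higher than 130 mm. Origin on the table under the middle of the gate; x points from the feed lane (robot's side) to the back, y to the left chute and bin, z up. At y = +94 and -94 mm a steep chute begins on either side of the gate and drops into a bin.
- gate (a joint): Tilt of the seesaw gate about its pivot (along sorter x, at z = 45 mm): +0.22 rad (stop) = left end (+y) down, parts run to the left bin; -0.22 (stop) = right end down. Top-heavy, no spring or friction: it starts at either stop, and once pressed past level it falls to the other stop by itself. About 0.4 N at the raised end moves it.
- gate_left_pad (a point): Point on top of the gate's deck, 72 mm left (+y) of its middle, 13 mm from the end; about 100 mm above the table when this end is up, 68 mm when down. The deck: aluminium plate 170 mm long (sorter y), 86 mm wide, top 40 mm above the pivot, a 10 mm high rail along its rear edge and (beside the lane) its front edge, 78 mm clear between them.
- gate_right_pad (a point): The same point near the gate's right end (-y side).
- lane_mouth (a point): Middle of the feed lane's floor at its mouth, 99 mm above the table; axes as the sorter's. The level lane runs 142 mm from here to -x, open at both ends: walls only 8 mm high, 27 mm apart inside, 33 mm outside, so a fingertip held just above them can push a ball. The mouth overhangs the gate's front edge by 12 mm; balls drop 13 mm onto the deck.
- front_ball_center (a point): Centre of the front ball, a steel bearing ball 25 mm in diameter, 60 g, at rest in the lane 37 to 47 mm before its mouth; its upper 17 mm stand above the lane's walls, its centre 4.5 mm above their tops. It rolls freely along the lane when pushed.
- rear_ball_center (a point): Centre of the rear ball, like the front one, 30 to 55 mm behind it in the lane; pushed from behind (the robot's side) along the lane it drives the front ball before it. Pushed gently (about 40 mm/s) until it drops from the mouth, it then rolls down the gate by itself.
- left_bin (a point): Middle of the floor of the left bin, 12 mm above the table; inside 57 mm along sorter y, 100 mm along x, end wall 57 mm above the table.
- right_bin (a point): Middle of the floor of the right bin, same sizes.
- pliers_center (a point): Bystander: red-handled pliers, 46x153x10 mm, lying on the table in front of the sorter, left of the lane. Centre.
- eraser_center (a point): Bystander: small eraser, 23x45x13 mm, on the table in front of the sorter, right of the lane. Centre.
- masking_tape_center (a point): Bystander: roll of masking tape, 96x95x25 mm, lying flat. Centre.
- wood_block_center (a point): Bystander: pine block, 45x110x28 mm. Centre.
- mug_center (a point): Bystander: striped mug, 86x120x90 mm. Centre.
- front_ball: The front ball as a body; its origin, on its surface, turns as it rolls, so use the centre point.
- rear_ball: The rear ball as a body; its origin, on its surface, turns as it rolls, so use the centre point.

How it is judged (in metres and radians):
On the way:
1. the gate has rocked over to its other stop while both balls still lie in the lane (distance of gate_left_pad from where it was at the start of the episode above 0.026 m and (value of joint gate above 0.18 rad or value of joint gate below -0.18 rad) and x of each of front_ball_center, rear_ball_center in the frame of sorter below -0.045 m), for 0.2 s.
At the end, for the whole second after the job is handed in: The gate lies at the stop opposite to its first one (beyond 0.18 rad), and both balls lie at rest in the bin on the side that is now down (sorter |y| 135 to 200 mm, x -65 to 45 mm, centres below 50 mm) (distance of gate_left_pad from where it was at the start of the episode above 0.026 m and ((value of joint gate above 0.18 rad and y of front_ball_center in the frame of sorter between 0.135 and 0.2 m and x of front_ball_center in the frame of sorter between -0.065 and 0.045 m and z of each of front_ball_center, rear_ball_center in the frame of sorter below 0.05 m and y of rear_ball_center in the frame of sorter between 0.135 and 0.2 m and x of rear_ball_center in the frame of sorter between -0.065 and 0.045 m) or (value of joint gate below -0.18 rad and y of front_ball_center in the frame of sorter between -0.2 and -0.135 m and x of front_ball_center in the frame of sorter between -0.065 and 0.045 m and z of each of front_ball_center, rear_ball_center in the frame of sorter below 0.05 m and y of rear_ball_center in the frame of sorter between -0.2 and -0.135 m and x of rear_ball_center in the frame of sorter between -0.065 and 0.045 m)) and linear speed of each of front_ball, rear_ball below 0.03 m/s); the robot touches nothing.
It fails at once if a ball was lifted: its centre more than 25 mm above its place in the lane (z of any of front_ball_center, rear_ball_center in the frame of sorter above 0.137 m).
It fails at once if a ball was touched by the fingers on the outer half of the gate, or in a chute or bin, instead of rolling by itself ((contact force between the fingers and front_ball above 0.2 N and (y of front_ball_center in the frame of sorter above 0.06 m or y of front_ball_center in the frame of sorter below -0.06 m)) or (contact force between the fingers and rear_ball above 0.2 N and (y of rear_ball_center in the frame of sorter above 0.06 m or y of rear_ball_center in the frame of sorter below -0.06 m))).
It fails at once if a bystander was moved by more than 30 mm (distance of any of pliers_center, eraser_center, masking_tape_center, wood_block_center, mug_center from where it was at the start of the episode above 0.03 m).
It also fails if it takes over 45 s, if anything falls off the work surface, if the arm or the gripper's body presses on something with over 40 N, if the wrist force passes 120 N, or if a joint passes its speed limit or range.

## Robot

A 6-joint arm with a two-finger parallel gripper is mounted at the origin on the work surface; the furniture and walls round the work are solid. World frame = base frame: x ahead of the robot, y to its left, z up, the work surface at z = 0. Lengths are in m, angles in degrees, forces in N, time in s.
With the tool pointing down it reaches from about 0.4 to 0.825 m from the base axis. Payload 7 kg.
Tool frame: the origin (TCP) lies at the centre of the arm's flange, where the gripper is bolted on; the fingertips stand 178 mm ahead of it and the grasp point (between the pads) lies ahead of it (ctrl.grip_depth is the z of the grasp point in the tool frame, in m); z points along the fingers, x is the direction in which the jaws open and shut, and the axes are right-handed (so a half turn about z gives the same grasp; the last joint's range is limited). The gripper opens to 88 mm and grips with 3 to 60 N. Pads are 19 mm wide; open, the fingers measure 130 mm over their backs; the gripper's body (78 mm by 193 mm) begins 47 mm behind the grasp point.
Start: joints at [86.35, 20.546, 0.682, 0, -70.136, -16.507], TCP at [0.233, 0.634, 0.405] pointing down, gripper open.
Joint ranges: [-176.03, 176.03], [-82.01, 121.73], [-58.28, 71.71], [-173.87, 95.51], [-174.79, -0.11], [-173.66, 173.66]. Speed limits (degrees/s): [136.94, 136.94, 172.46, 180, 180, 180].

## Interface

Orientations are given as [roll, pitch, yaw] about the fixed x, y, z axes, in that order (R = Rz(yaw) Ry(pitch) Rx(roll)).
In Python, from plant import ctrl gives the robot as it stands.
- The arm moves only by the tool carry_out, never from a script. Its arguments are lists of equal length, an entry for each row: "linear": the shift along the tool's x, y, z in cm, a list of three; "twist": the turn about the tool's z in degrees. In form: {"linear": [[tx, ty, tz], ...], "twist": [twist, ...]}. A call has 1 to 12 rows; each row is the pose to reach, as a shift and turn from the pose measured when the call began, along the tool's axes at that moment; what a row does not reach only later rows make up. A row lasts 1/12 s, in which the tool goes at most 41.7 mm and 7.16 degrees, less where a joint would pass 70% of its speed; a pose out of reach is approached as far as the arm can. A call with a gripper value outside its range is refused whole. "fingers" is the gripper's target within -1 to 1 (fully open at 1, half-way at 0, shut at -1), set as the call begins (left out, the last holds). The fingers move at their own pace and stop on an object; the grip force is fixed at half the most. Time passes only in rows, so rows that repeat a pose let the fingers close. It gives the time, the measured TCP pose, the force and the opening at its end, in the units of the state.
- ctrl.get_obs(): the state, without advancing time (a new reading comes with each control period).
- ctrl.snapshot(name): name is "scene" or "top"; returns the picture (384x512x3 uint8, blue, green, red); there is no depth.
- ctrl.camera_params(name): a dict with "fovy" (degrees; the focal length in pixels is half the picture's height over the tangent of half this angle, whatever the lens; pixels are square), "cx", "cy" (the principal point, pixels), "eye" and "rotation" of the camera in the world. Camera axes: x right, y down, z forward; pixel columns grow to the right and rows downward; lengths in m; the calibration is good to about 2 mm. A picture is of the moment at which its call begins. camera_params takes no time and is no camera call.
- ctrl.close_job(): hands the job in, once; it reports no verdict.
The state is a dict: "clock": time; "joint_pos": joint angles; "qvel": joint speeds; "tau": joint torques, N m; "tool_pos": TCP position; "orientation": TCP orientation; "force": force on the tool from outside, world axes, zero at the start; "moment": the same for the moment, N m; "opening": finger opening in m.
Only numpy, scipy, OpenCV 4.12 (cv2) and the standard library are available. Lean on these libraries where they do the work, as an engineer would, in place of code of your own. Each camera call takes 0.05 s, during which the arm holds its last target.

## Working session

There is one attempt and no reset: what is moved stays moved. The work goes in short steps, Python scripts to look and compute and a tool call to move; the robot and the scene stay as the last step left them, time stands still between calls to the robot, and variables do not carry over. Pictures are saved under pics/ and viewed, and the job is handed in when it is done.

Besides the shell and the picture viewer there is one more tool, called after "Call:" by a JSON object that holds its "fn" and its "kwargs". carry_out: Moves the arm, as the interface text tells. Its arguments: {"type":"object","properties":{"linear":{"type":"array","items":{"type":"array","items":{"type":"number"}}},"twist":{"type":"array","items":{"type":"number"}},"fingers":{"type":"number"}},"required":["linear","twist"]}

```bash
ls; mkdir -p pics
python3 - <<'E'
from plant import ctrl
import cv2
for n in("scene","top"):
    cv2.imwrite(f"pics/{n}0.png",ctrl.snapshot(n)); p=ctrl.camera_params(n);print(n,p)
print(ctrl.get_obs(),ctrl.grip_depth)
E
```

```text
pics
scene {'fovy': 47.19099431280584, 'cx': 261.0652070580104, 'cy': 185.72260109212678, 'eye': array([-0.04657858, -0.85366433,  1.15998057]), 'rotation': array([-135.59620132,   -0.19605603,  -34.46318039])}
top {'fovy': 57.969801934600355, 'cx': 260.37407974749476, 'cy': 190.50768064838206, 'eye': array([ 0.37452367, -0.00741609,  1.04721478]), 'rotation': array([-170.77421389,    0.39811288,  -90.87196039])}
{'clock': 0.1, 'joint_pos': array([ 8.63495723e+01,  2.05878867e+01,  6.39389452e-01, -1.81389977e-02,
       -7.01336036e+01, -1.65075119e+01]), 'qvel': array([ 0.01119672, -0.18146932,  0.12145866, -0.01326436, -0.0438598 ,
        0.01158786]), 'tau': array([-1.78356826e-03, -5.84162092e+01,  2.93750435e+01,  7.01554075e+00,
        1.01378281e-02, -5.53693224e-05]), 'tool_pos': array([0.23254683, 0.63350485, 0.40381141]), 'orientation': array([-1.79993019e+02, -8.35626117e-02, -1.10164121e+02]), 'force': array([0.94820816, 0.4588215 , 0.41110585]), 'moment': array([-0.01752521,  0.05943829,  0.01575887]), 'opening': 0.0876194882830092} 0.1593
```

View pics/scene0.png

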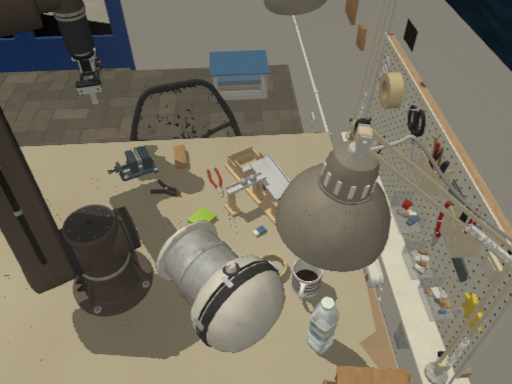

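View pics/top0.png

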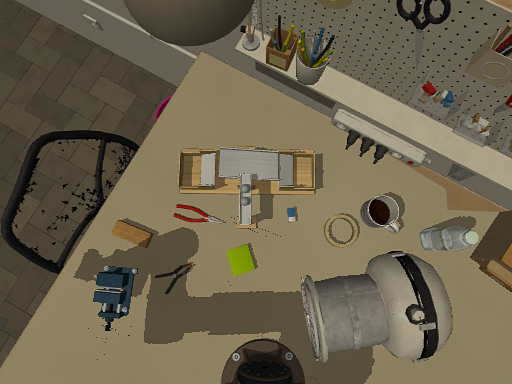

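```bash
cat > h.py <<'E'
import numpy as np,cv2
from plant import ctrl
from scipy.spatial.transform import Rotation as R
def cam(n):
    p=ctrl.camera_params(n);f=192/np.tan(np.radians(p['fovy']/2))
    return p['cx'],p['cy'],f,p['eye'],R.from_euler('xyz',p['rotation'],degrees=True).as_matrix()
def ray(n,u,v,z):
    cx,cy,f,e,M=cam(n);d=M@np.array([(u-cx)/f,(v-cy)/f,1]);return e+d*(z-e[2])/d[2]
def proj(n,P):
    cx,cy,f,e,M=cam(n);c=(np.atleast_2d(P)-e)@M;return np.c_[cx+f*c[:,0]/c[:,2],cy+f*c[:,1]/c[:,2]]
def crop(n,im,u0,v0,w,h,s,name):
    cv2.imwrite(name,cv2.resize(im[v0:v0+h,u0:u0+w],None,fx=s,fy=s,interpolation=cv2.INTER_CUBIC))
E
python3 - <<'E'
from h import *
im=cv2.imread("pics/top0.png");crop("top",im,170,138,156,100,5,"pics/tc.png")
im=cv2.imread("pics/scene0.png");crop("s",im,200,135,110,90,6,"pics/sc.png")
E
```

```text
(no output)
```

View pics/tc.png

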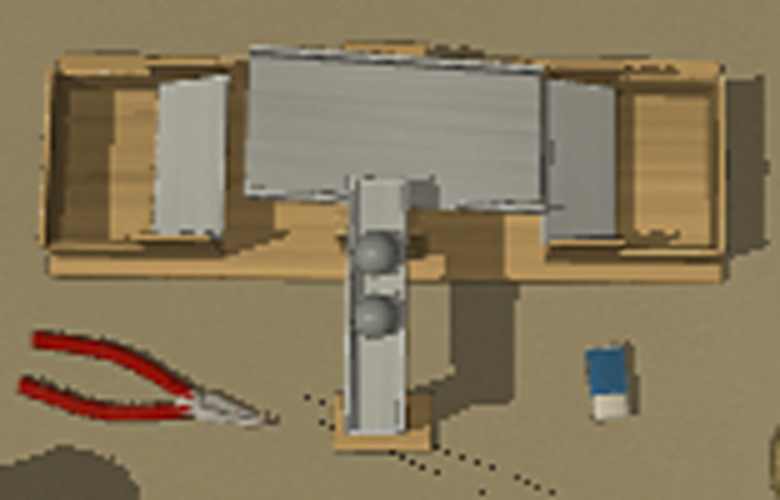

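View pics/sc.png

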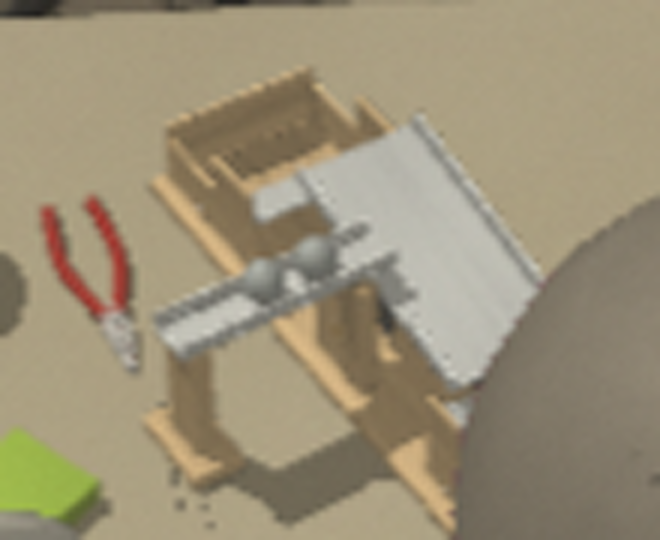

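```bash
cat > fit.py <<'E'
from h import *
from scipy.optimize import least_squares
def gate(x,y,h,th):
    return [x,y*np.cos(th)+h*np.sin(th),45+h*np.cos(th)-y*np.sin(th)]
t=-.22
pts=[([-31,16.5,107],(351,178)),([-31,-16.5,107],(410,180)),([-173,16.5,107],(345,433)),([-173,-16.5,107],(406,433)),
(gate(43,85,50,t),(250,45)),(gate(43,-85,50,t),(546,67)),(gate(-43,85,50,t),(247,194)),(gate(-43,-85,50,t),(546,210))]
P=np.array([p for p,_ in pts])/1000;U=np.array([u for _,u in pts])/5+[170,138]-.4
def W(q,P): 
    c,s=np.cos(q[2]),np.sin(q[2]);return np.c_[q[0]+c*P[:,0]-s*P[:,1],q[1]+s*P[:,0]+c*P[:,1],P[:,2]]
if __name__=="__main__":
    r=least_squares(lambda q:(proj("top",W(q,P))-U).ravel(),[.6,0.05,0],loss='soft_l1')
    print(r.x,np.degrees(r.x[2]));print((proj("top",W(r.x,P))-U).round(2))
    q=r.x
    E=np.array([[0,205,57],[0,-205,57]])/1000;print("binends crop",((proj("top",W(q,E))-[169.6,137.6])*5).round(0))
    print("scene lane corners crop",((proj("scene",W(q,P))-[199.6,134.6])*6).round(0))
    for n,c in(("front",(375,254)),("rear",(377,316))):
        w=ray("top",c[0]/5+169.6,c[1]/5+137.6,.1115);d=w[:2]-q[:2];C,S=np.cos(q[2]),np.sin(q[2]);print(n,w,C*d[0]+S*d[1],-S*d[0]+C*d[1])
E
python3 fit.py
```

```text
[ 0.60792321  0.03662036 -0.02394979] -1.3722221337030132
[[-0.28 -0.16]
 [-0.18 -0.48]
 [-0.05  0.2 ]
 [-0.06  0.3 ]
 [ 0.4  -0.05]
 [ 0.03 -0.42]
 [ 0.14  0.36]
 [ 0.02  0.17]]
binends crop [[ 35. 141.]
 [735. 146.]]
scene lane corners crop [[364. 220.]
 [396. 254.]
 [150. 316.]
 [180. 352.]
 [417. 113.]
 [577. 324.]
 [295. 166.]
 [453. 384.]]
front [0.53314727 0.03988011 0.1115    ] -0.07483255026831721 0.001468111112618448
rear [0.49888879 0.03906189 0.1115    ] -0.10906161744624449 -0.0001702811399913952
```

Run:
```python
from h import *
for n in("scene","top"):
    print(n,proj(n,[[0,0,0],[0,0,.3],[.233,.634,.4],[.233,.634,.23],[.609,.09,.1],[.609,.09,.45]]).round(0).tolist())
def tri(a,b):
    A=[];B=[]
    ds=[];es=[]
    for n,(u,v) in(("scene",a),("top",b)):
        cx,cy,f,e,M=cam(n);d=M@np.array([(u-cx)/f,(v-cy)/f,1]);d/=np.linalg.norm(d);es.append(e);ds.append(d)
    s=np.linalg.lstsq(np.c_[ds[0],-ds[1]],es[1]-es[0],rcond=None)[0]
    p,q=es[0]+s[0]*ds[0],es[1]+s[1]*ds[1];print(((p+q)/2).round(3),np.linalg.norm(p-q).round(3),s)
tri((330,225),(190,-10))
tri((230,310),(410,305)); tri((190,255),(320,320))
tri((340,250),(410,305))
```

```text
scene [[114.0, 281.0], [86.0, 217.0], [82.0, 52.0], [96.0, 94.0], [262.0, 163.0], [262.0, 77.0]]
top [[262.0, 382.0], [262.0, 441.0], [-95.0, 333.0], [-19.0, 314.0], [227.0, 163.0], [207.0, 116.0]]
[ 1.155  0.151 -0.288] 0.531 [2.11665105 1.5321114 ]
[ 0.215 -0.364  0.152] 0.026 [1.15035031 0.97613066]
[ 0.197 -0.148  0.148] 0.008 [1.25773997 0.92732427]
[ 0.346 -0.386  0.328] 0.249 [1.02428506 0.80342587]
```

Run:
```python
from h import *
for z in (.3,.4,.5,.6,.7,.8,.9):
    print(z,[ray(n,u,v,z)[:2].round(3).tolist() for n,u,v in(("scene",330,225),("scene",278,215),("scene",388,215),("top",195,45),("top",125,0),("top",262,0))])
```

```text
0.3 [[0.498, -0.373], [0.409, -0.272], [0.643, -0.432], [0.844, 0.144], [0.966, 0.314], [0.959, -0.015]]
0.4 [[0.434, -0.429], [0.356, -0.34], [0.563, -0.481], [0.782, 0.124], [0.886, 0.271], [0.881, -0.014]]
0.5 [[0.371, -0.485], [0.303, -0.407], [0.482, -0.53], [0.719, 0.104], [0.807, 0.228], [0.802, -0.013]]
0.6 [[0.308, -0.541], [0.25, -0.475], [0.402, -0.579], [0.656, 0.083], [0.728, 0.185], [0.724, -0.012]]
0.7 [[0.245, -0.597], [0.197, -0.543], [0.322, -0.628], [0.593, 0.063], [0.649, 0.142], [0.646, -0.011]]
0.8 [[0.181, -0.652], [0.144, -0.61], [0.242, -0.677], [0.53, 0.043], [0.57, 0.099], [0.568, -0.01]]
0.9 [[0.118, -0.708], [0.091, -0.678], [0.162, -0.726], [0.467, 0.022], [0.491, 0.056], [0.49, -0.009]]
```

Run:
```python
from h import *
for z in (.3,.4,.5,.6,.7,.8):
    a=[ray("top",u,v,z) for u,v in((195,45),(125,0),(262,0))]
    print(z,proj("scene",a).round(0).tolist())
```

```text
0.3 [[309.0, 87.0], [305.0, 57.0], [364.0, 98.0]]
0.4 [[300.0, 70.0], [298.0, 43.0], [351.0, 80.0]]
0.5 [[290.0, 50.0], [289.0, 26.0], [337.0, 58.0]]
0.6 [[278.0, 26.0], [278.0, 6.0], [319.0, 33.0]]
0.7 [[264.0, -3.0], [264.0, -18.0], [298.0, 2.0]]
0.8 [[247.0, -38.0], [248.0, -48.0], [273.0, -34.0]]
```

```bash
cat >> h.py <<'E'
Q=(0.6079,0.0366,-0.02395)
def s2w(x,y):
    c,s=np.cos(Q[2]),np.sin(Q[2]);return np.array([Q[0]+c*x-s*y,Q[1]+s*x+c*y])
def shift(sx,sy,ztip,yaw=-91.37,o=None):
    o=ctrl.get_obs();M=R.from_euler('xyz',o['orientation'],degrees=True).as_matrix()
    d=np.r_[s2w(sx,sy),ztip+.178]-o['tool_pos']
    tw=-((yaw-o['orientation'][2]+180)%360-180)
    tip=o['tool_pos']+M@[0,0,.178];c,s=np.cos(Q[2]),np.sin(Q[2]);e=tip-[Q[0],Q[1],0]
    print('tip sorter mm',(1e3*np.array([c*e[0]+s*e[1],-s*e[0]+c*e[1],e[2]])).round(1),'cm',(M.T@d*100).round(2),'twist',tw.round(2) if hasattr(tw,'round') else tw,'F',o['force'].round(2),'rpy',o['orientation'].round(2),'t',o['clock'],'open',o['opening'])
E
python3 -c "
from h import *
shift(0,.052,.15)"
```

```text
tip sorter mm [-389.6  587.5  225.8] cm [ 38.16 -54.13   7.64] twist -18.79 F [0.95 0.46 0.41] rpy [-1.7999e+02 -8.0000e-02 -1.1016e+02] t 0.1 open 0.0876194882830092
```

Call:
{"fn": "carry_out", "kwargs": {"linear": [[2.2,-3.1,0.2],[4.4,-6.2,0.4],[6.6,-9.3,0.6],[8.8,-12.4,0.8],[11,-15.5,1],[13.2,-18.6,1.2],[15.4,-21.7,1.4],[17.6,-24.8,1.6],[19.8,-27.9,1.8],[22,-31,2],[24.2,-34.1,2.2],[26.4,-37.2,2.4]], "twist": [-2,-4,-6,-8,-10,-12,-14,-16,-18,-18.8,-18.8,-18.8], "fingers": -1}}

```text
clock: 1.1
tool_pos: [0.4913, 0.2557, 0.3801]
orientation: [180.0, -0.1, -91.3]
force: [0.4, 0.1, -0.3]
opening: 0.0132
```

```bash
python3 -c "
from h import *
shift(0,.052,.15)"
```

```text
tip sorter mm [-121.9  215.9  202.1] cm [ 16.42 -12.18   5.23] twist 0.03 F [ 0.42  0.12 -0.35] rpy [ 1.7997e+02 -9.0000e-02 -9.1340e+01] t 1.1 open 0.013186420471585464
```

Call:
{"fn": "carry_out", "kwargs": {"linear": [[2,-1.5,0.3],[4,-3,0.8],[6.5,-5,1.5],[9,-7,2.2],[11,-8.5,3],[13,-10,4],[15,-11.2,4.6],[16,-12,5],[16.4,-12.2,5.2],[16.4,-12.2,5.2],[16.4,-12.2,5.2],[16.4,-12.2,5.2]], "twist": [0,0,0,0,0,0,0,0,0,0,0,0]}}

```text
clock: 2.1
tool_pos: [0.6091, 0.0896, 0.3287]
orientation: [-180.0, -0.1, -91.3]
force: [-0.0, -0.7, -0.1]
opening: 0.0003
```

```bash
python3 -c "
from h import *
shift(0,.052,.078)
im=ctrl.snapshot('scene');crop('s',im,180,60,140,160,4,'pics/s1.png')
im=ctrl.snapshot('top');crop('s',im,150,110,180,130,4,'pics/t1.png')"
```

```text
tip sorter mm [-1.000e-01  5.280e+01  1.507e+02] cm [ 0.09 -0.01  7.27] twist 0.07 F [-0.02 -0.75 -0.12] rpy [-1.80e+02 -7.00e-02 -9.13e+01] t 2.1 open 0.0003259409101102924
```

View pics/s1.png

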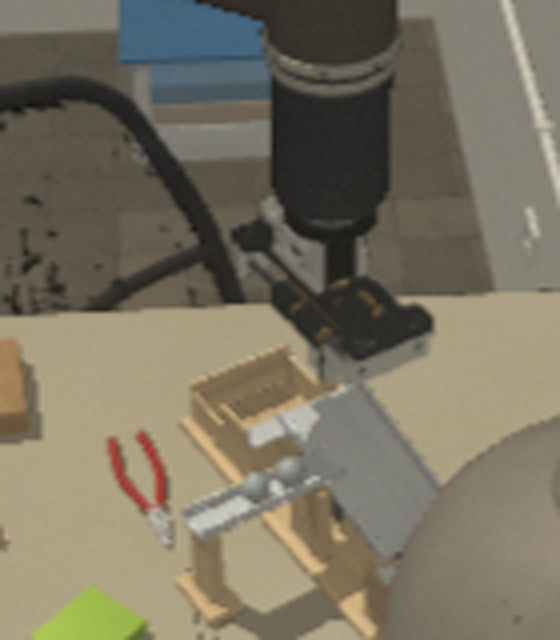

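View pics/t1.png

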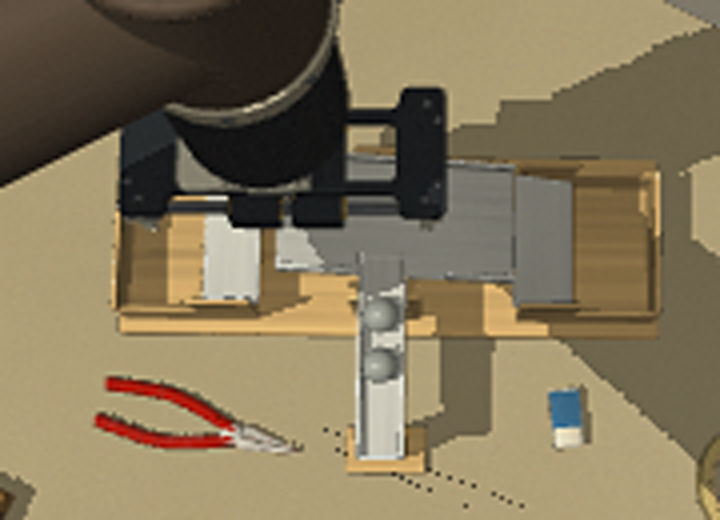

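Scene and top show the gripper hovering over the left (raised) half of the deck, and the balls undisturbed in the lane (top crop ~(380,312) and (380,362)). Press now.

Call:
{"fn": "carry_out", "kwargs": {"linear": [[0,0,1.5],[0,0,3],[0,0,4],[0,0,4.5],[0,0,5],[0,0,5.4],[0,0,5.8],[0,0,6.2],[0,0,6.6],[0,0,7],[0,0,7.2],[0,0,7.2]], "twist": [0,0,0,0,0,0,0,0,0,0,0,0]}}

```text
clock: 3.2
tool_pos: [0.6089, 0.0895, 0.2562]
orientation: [180.0, -0.1, -91.3]
force: [0.3, 0.3, -0.5]
opening: 0.0002
```

```bash
python3 -c "
from h import *
shift(0,.052,.14)
im=ctrl.snapshot('scene');crop('s',im,180,60,140,160,4,'pics/s2.png')"
```

```text
tip sorter mm [-0.4 52.6 78.2] cm [ 0.1  -0.02 -6.18] twist 0.09 F [ 0.27  0.29 -0.5 ] rpy [ 1.7996e+02 -8.0000e-02 -9.1280e+01] t 3.2 open 0.0002371509495002736
```

View pics/s2.png

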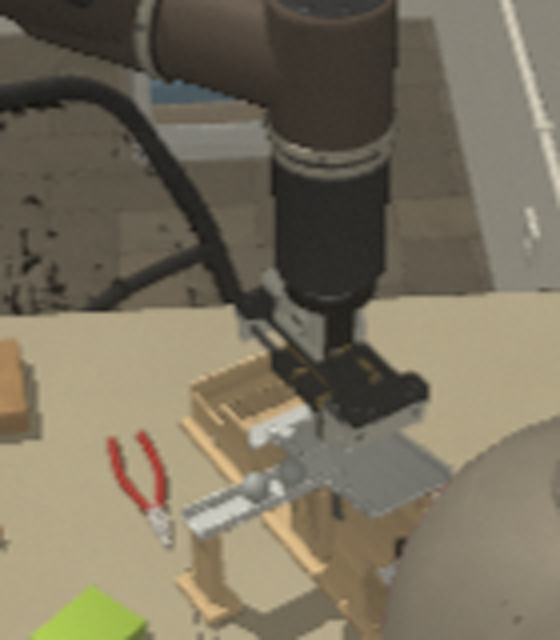

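The gate has rocked over: its right end is up and the left end has gone down. Lift off and travel to behind the rear ball.

Call:
{"fn": "carry_out", "kwargs": {"linear": [[0,0,-2],[0,0,-4.5],[0,0,-7],[1,2,-7.5],[2.2,5,-7.5],[3.4,8,-7.5],[4.5,11,-7.5],[5.2,13,-7.5],[5.3,14.2,-7.5],[5.3,14.8,-7.5],[5.3,14.8,-7.5],[5.3,14.8,-7.5]], "twist": [0,0,0,0,0,0,0,0,0,0,0,0]}}

```text
clock: 4.25
tool_pos: [0.4607, 0.0405, 0.3322]
orientation: [-179.9, -0.1, -91.2]
force: [-0.0, -0.4, -0.7]
opening: 0.0004
```

```bash
python3 -c "
from h import *
shift(-.147,0,.1095)
im=ctrl.snapshot('scene');crop('s',im,180,80,140,140,4,'pics/s3.png')
im=ctrl.snapshot('top');crop('s',im,150,130,180,130,4,'pics/t3.png')"
```

```text
tip sorter mm [-147.     0.3  154.2] cm [ 0.04 -0.02  4.47] twist 0.14 F [-0.01 -0.41 -0.69] rpy [-1.7994e+02 -5.0000e-02 -9.1230e+01] t 4.25 open 0.0003725067198629456
```

View pics/s3.png

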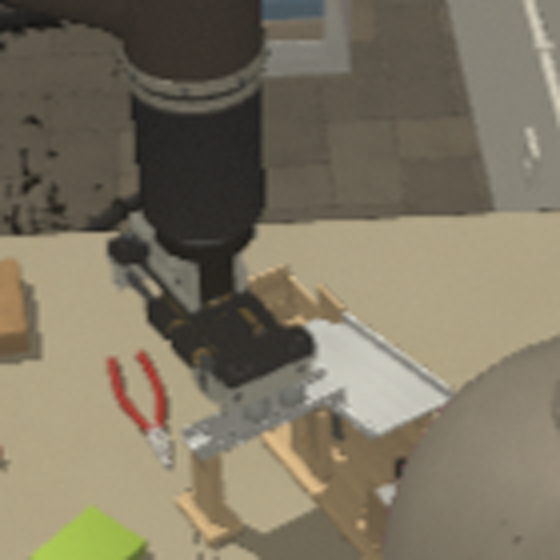

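View pics/t3.png

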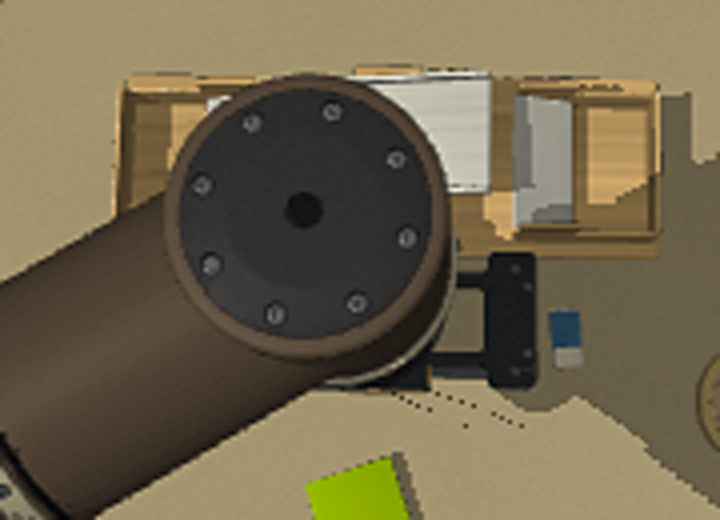

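The gate now lies left-down: there is a gap at the right chute (top crop ~(500,150)). Both balls are still in the lane (scene crop ~(262,400), (297,385)). Lower behind the rear ball.

Call:
{"fn": "carry_out", "kwargs": {"linear": [[0,0,1.5],[0,0,3],[0,0,3.8],[0,0,4.2],[0,0,4.4],[0,0,4.4],[0,0,4.4]], "twist": [0,0,0,0,0,0,0]}}

```text
clock: 4.93
tool_pos: [0.4614, 0.0406, 0.2881]
orientation: [-180.0, -0.1, -91.2]
force: [-0.8, 1.0, 0.7]
opening: -0.0001
```

```bash
python3 -c "
from h import *
shift(-.06,0,.1097)
im=ctrl.snapshot('scene');crop('s',im,210,130,80,70,8,'pics/s4.png')"
```

```text
tip sorter mm [-146.5    0.2  110.1] cm [ 0.07 -8.66  0.04] twist 0.12 F [-0.8   0.97  0.74] rpy [-1.7997e+02 -8.0000e-02 -9.1250e+01] t 4.9333 open -0.00012568394525863712
```

View pics/s4.png

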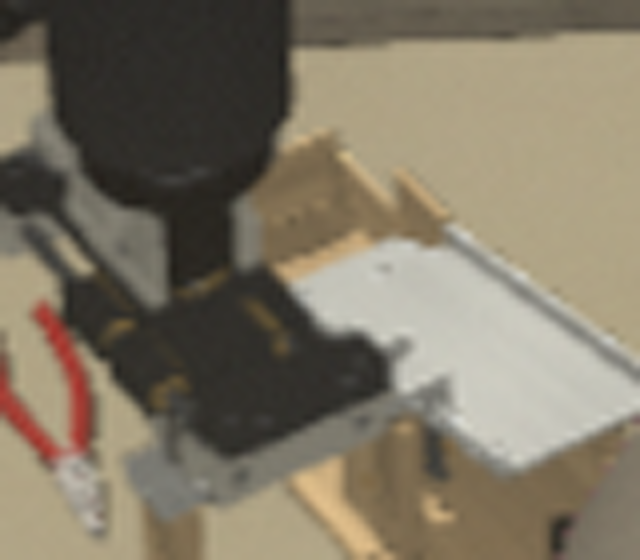

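Call:
{"fn": "carry_out", "kwargs": {"linear": [[0.05,-0.3,0],[0.05,-0.65,0],[0.05,-1,0],[0.05,-1.3,0],[0.05,-1.6,0],[0.05,-1.9,0],[0.05,-2.2,0],[0.05,-2.5,0],[0.05,-2.8,0],[0.05,-3.1,0],[0.05,-3.4,0],[0.05,-3.7,0]], "twist": [0,0,0,0,0,0,0,0,0,0,0,0]}}

```text
clock: 5.98
tool_pos: [0.4986, 0.0393, 0.2882]
orientation: [-180.0, -0.1, -91.2]
force: [0.3, 0.3, -0.0]
opening: 0.0004
```

```bash
python3 -c "
from h import *
shift(-.05,0,.1097)
im=ctrl.snapshot('scene');crop('s',im,210,130,80,70,8,'pics/s5.png')"
```

```text
tip sorter mm [-109.2   -0.2  110.2] cm [ 0.02 -5.93  0.06] twist 0.12 F [ 0.31  0.33 -0.01] rpy [-1.7995e+02 -7.0000e-02 -9.1250e+01] t 5.9833 open 0.0004100391106583314
```

View pics/s5.png

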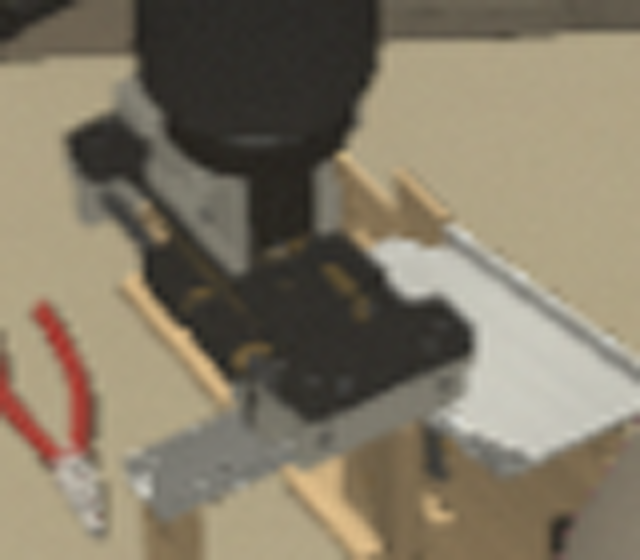

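Call:
{"fn": "carry_out", "kwargs": {"linear": [[0,-0.3,0],[0,-0.6,0],[0,-0.9,0],[0,-1.2,0],[0,-1.5,0],[0,-1.8,0],[0,-2.1,0],[0,-2.4,0],[0,-2.7,0],[0,-3.0,0],[0,-3.3,0],[0,-3.6,0]], "twist": [0,0,0,0,0,0,0,0,0,0,0,0]}}

```text
clock: 7.03
tool_pos: [0.5354, 0.0386, 0.2883]
orientation: [-179.9, -0.1, -91.2]
force: [0.1, 0.2, -0.3]
opening: 0.0006
```

```bash
python3 -c "
from h import *
shift(-.05,0,.1097)
im=ctrl.snapshot('scene');crop('s',im,210,130,80,70,8,'pics/s6.png')
im=ctrl.snapshot('top');crop('s',im,150,130,180,130,4,'pics/t6.png')"
```

```text
tip sorter mm [-7.230e+01  1.000e-01  1.103e+02] cm [ 0.03 -2.25  0.07] twist 0.13 F [ 0.05  0.18 -0.28] rpy [-1.7993e+02 -7.0000e-02 -9.1240e+01] t 7.0333 open 0.0005646048023573791
```

View pics/s6.png

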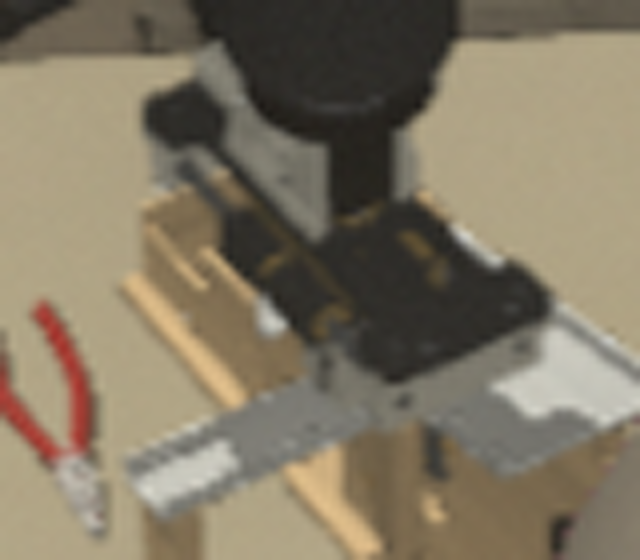

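View pics/t6.png

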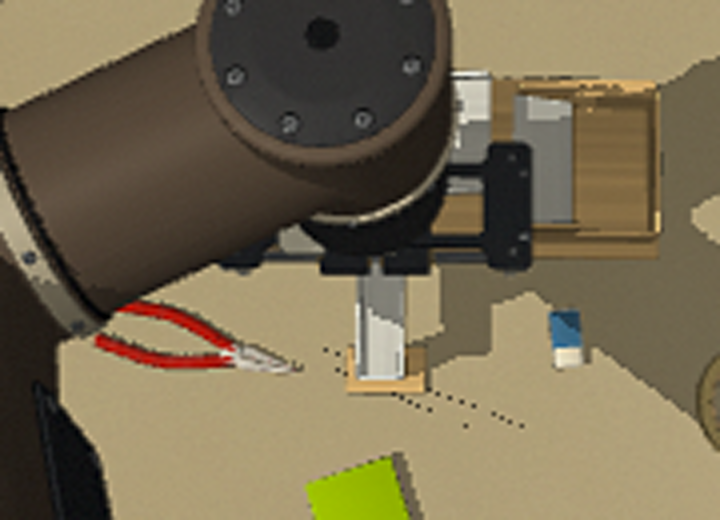

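The lane behind the fingers is empty, so the balls are ahead of the tip but hidden by the gripper. Finish the push.

Call:
{"fn": "carry_out", "kwargs": {"linear": [[0,0,0],[0,-0.3,0],[0,-0.6,0],[0,-0.9,0],[0,-1.2,0],[0,-1.5,0],[0,-1.8,0],[0,-2.1,0],[0,-2.4,0],[0,-2.6,0],[0,-2.6,0],[0,-2.6,0]], "twist": [0,0,0,0,0,0,0,0,0,0,0,0]}}

```text
clock: 8.13
tool_pos: [0.5616, 0.038, 0.2882]
orientation: [-179.9, -0.1, -91.2]
force: [1.3, -0.8, -0.0]
opening: 0.0006
```

Call:
{"fn": "carry_out", "kwargs": {"linear": [[0,0.5,0],[0,1,0],[0,2,0],[0,4,-0.5],[0,6.5,-2],[0,9,-4],[0,10,-7],[0,10,-10],[0,10,-10],[0,10,-10]], "twist": [0,0,0,0,0,0,0,0,0,0]}}

```text
clock: 8.97
tool_pos: [0.4608, 0.0404, 0.3901]
orientation: [-179.7, 0.1, -91.2]
force: [-0.1, 0.8, -1.9]
opening: 0.0001
```

```bash
python3 -c "
from h import *
shift(-.05,0,.1097)
im=ctrl.snapshot('scene');crop('s',im,180,100,140,140,4,'pics/s7.png')
im=ctrl.snapshot('top');crop('s',im,150,130,180,130,4,'pics/t7.png')"
```

```text
tip sorter mm [-146.2    0.5  212.1] cm [ 0.07 -9.66 10.29] twist 0.16 F [-0.07  0.78 -1.91] rpy [-1.7969e+02  7.0000e-02 -9.1210e+01] t 8.9667 open 9.414372343825454e-05
```

View pics/s7.png

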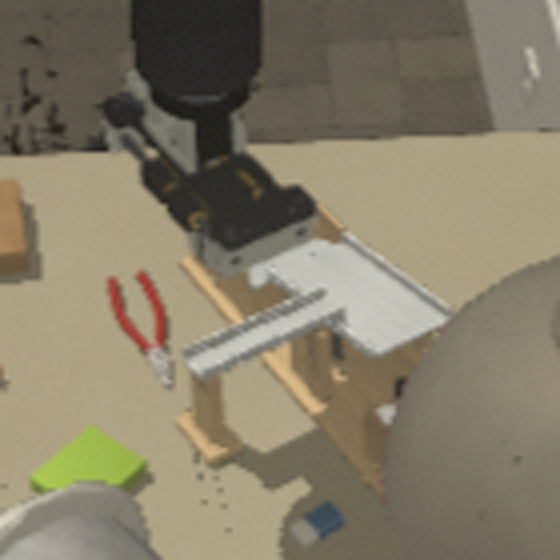

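View pics/t7.png

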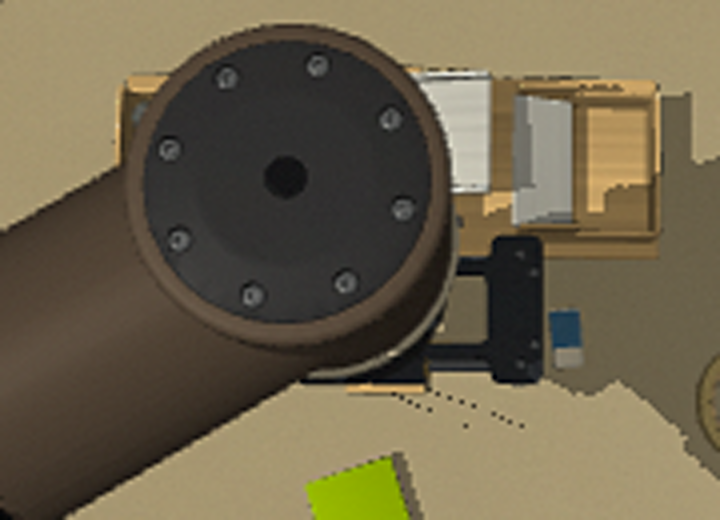

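Lane and deck are empty, and one ball shows in the left bin (top crop ~(140,108)). I'll move the arm aside to see both.

Call:
{"fn": "carry_out", "kwargs": {"linear": [[2,0,0],[5,0,0],[8,0,0],[11,0,0],[14,0,0],[17,0,0],[19,0,0],[20,0,0],[20,0,0],[20,0,0]], "twist": [0,0,0,0,0,0,0,0,0,0]}}

```text
clock: 9.9
tool_pos: [0.456, -0.1599, 0.3868]
orientation: [179.9, -0.0, -91.3]
force: [-0.1, 0.6, 0.9]
opening: 0.0006
```

```bash
python3 -c "
from h import *
shift(-.05,0,.1097)
im=ctrl.snapshot('scene');crop('s',im,180,100,140,140,4,'pics/s8.png')
im=ctrl.snapshot('top');crop('s',im,150,130,180,130,4,'pics/t8.png')"
```

```text
tip sorter mm [-147.3 -200.3  208.8] cm [-20.02  -9.73   9.88] twist 0.02 F [-0.1   0.61  0.93] rpy [ 1.7994e+02 -4.0000e-02 -9.1350e+01] t 9.9 open 0.0005523823384522083
```

View pics/s8.png

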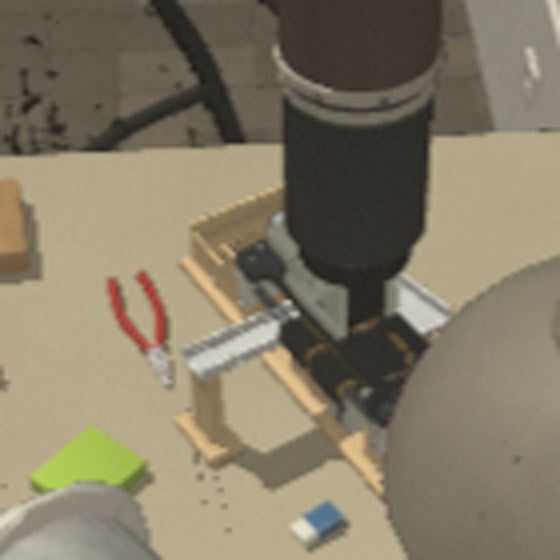

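View pics/t8.png

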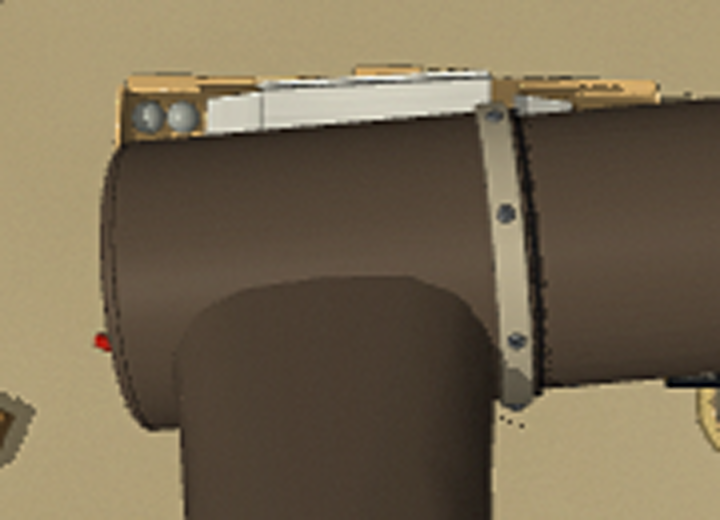

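```bash
python3 -c "
from h import *
im=ctrl.snapshot('top');crop('s',im,170,140,60,40,12,'pics/t9.png')
for c in((148,116),(183,116)):
    w=ray('top',c[0]/4+149.6,c[1]/4+129.6,.0245);d=w[:2]-Q[:2];C,S=np.cos(Q[2]),np.sin(Q[2]);print(C*d[0]+S*d[1],-S*d[0]+C*d[1])
"
```

```text
0.03034269397345123 0.18405877997003792
0.030527421663325748 0.15742725107369276
```

Call:
{"fn": "carry_out", "kwargs": {"linear": [[0,0,-0.5],[0,0,-0.5],[0,0,-0.5],[0,0,-0.5],[0,0,-0.5],[0,0,-0.5],[0,0,-0.5],[0,0,-0.5],[0,0,-0.5],[0,0,-0.5],[0,0,-0.5],[0,0,-0.5]], "twist": [0,0,0,0,0,0,0,0,0,0,0,0]}}

```text
clock: 11.05
tool_pos: [0.4563, -0.159, 0.3925]
orientation: [-180.0, -0.0, -91.2]
force: [0.0, -0.2, -0.4]
opening: 0.0006
```

```bash
python3 -c "
from h import *
im=ctrl.snapshot('top');crop('s',im,170,140,60,40,12,'pics/t10.png')
a=cv2.imread('pics/t9.png');b=cv2.imread('pics/t10.png');cv2.imwrite('pics/cmp.png',np.hstack([a[:,:380],b[:,:380]]))
"
```

```text
(no output)
```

View pics/cmp.png

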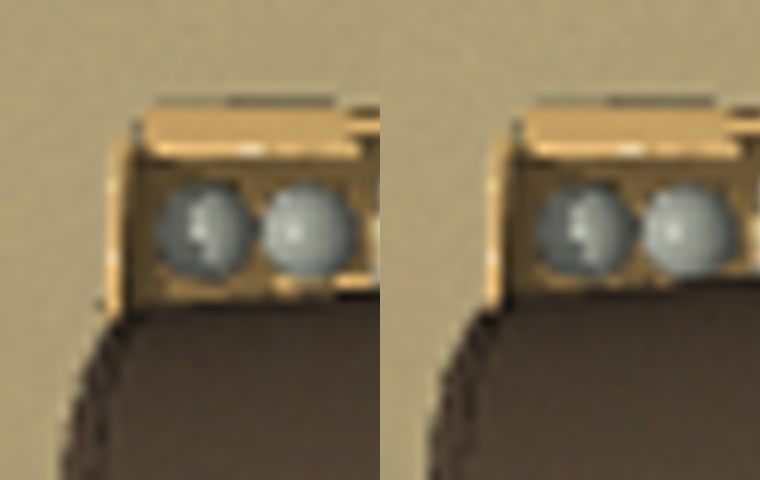

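Both balls are at rest in the left bin and did not move between two pictures about 1 s apart. The arm is clear of everything, so I'll hand in.

```bash
python3 -c "
from plant import ctrl
ctrl.close_job()"
```

```text
the job is handed in; nothing more can be done
```

The job is handed in at about 11 s of the 45 s allowed; it gave no verdict, so what follows is what my own checks showed. I pressed the raised left end of the gate down with the shut fingertips, and it rocked over to left-down while both balls were still in the lane. I then pushed the two balls along the lane with the fingertips at about 40 mm/s, and they rolled by themselves down the left chute.

- **Balls:** the last pictures show both in the left bin, at about x = 30 mm and y = 184 and 157 mm in the sorter frame, inside the limits. They did not move between two pictures about 1 s apart.
- **Gate:** after the push it still lay left-down, with the lane and deck empty. In the very last pictures the arm hid part of it.
- **Bystanders:** the pliers and eraser looked unmoved after the push. I only judged this by eye, and I did not check the tape, block and mug afterwards.
- **Force:** the readings I saw at the end of each move stayed at about 2 N or less.
- **Not seen:** the gripper hid the balls from both cameras while they dropped off the lane, so I only saw that stage by its result. No check failed or disagreed.

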